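# Hang the pipette back in its fork

### The arm

A 6-joint arm with a two-finger parallel gripper is mounted at the origin on the work surface. World frame = base frame: x ahead of the robot, y to its left, z up, the work surface at z = 0. Lengths are in m, angles in degrees, forces in N, time in s.
With the tool pointing down it reaches from about 0.3 to 0.85 m from the base axis. Payload 4.2 kg.
Tool frame: the origin (TCP) lies at the very end of the fingers, on their centre line; the grasp point (between the pads) lies 19 mm behind it; y points along the fingers, x is the direction in which the jaws open and shut, and the axes are right-handed (so a half turn about y gives the same grasp; the last joint's range is limited). The gripper opens to 91 mm and grips with 3 to 60 N. Pads are 32 mm wide; open, the fingers measure 118 mm over their backs; the gripper's body (76 mm by 178 mm) begins 60 mm behind the grasp point.
Start: joints at [-66.119, 18.312, 89.639, -0, 72.044, -1.146], TCP at [0.243, -0.521, 0.214] pointing down, gripper open.
Joint ranges: [-177.97, 177.97], [-48.28, 115.42], [12.27, 149.76], [-77.06, 257.06], [2.81, 150.46], [-146.56, 146.56]. Speed limits (degrees/s): [147.25, 147.25, 180, 180, 180, 180].

### API

Orientations are given as [roll, pitch, yaw] about the fixed x, y, z axes, in that order (R = Rz(yaw) Ry(pitch) Rx(roll)).
In Python, from plant import env gives the robot as it stands.
- The arm moves only by the shell command python3 -m pendant 'ROWS' [OPENING]. ROWS is JSON, a list of rows, each an object of numbers: "dx", "dy", "dz": the shift along the tool's x, y, z in m; "rx", "ry", "rz": the turn, a rotation vector about the tool's x, y, z in degrees. A call has 1 to 5 rows; each row is the pose to reach, as a shift and turn from the pose commanded when the call began, along the tool's axes at that moment; what a row does not reach only later rows make up. A row lasts 1/8 s, in which the tool goes at most 62.5 mm and 10.7 degrees, less where a joint would pass 70% of its speed; a pose out of reach is approached as far as the arm can. A call with a gripper value outside its range is refused whole. OPENING is the closure, from 0 (fully open) to 1 (shut), set as the call begins (- or left out, the last holds). The fingers move at their own pace and stop on an object; the grip force is fixed at half the most. Time passes only in rows, so rows that repeat a pose let the fingers close. It gives the time, the measured TCP pose, the force and the opening at its end, in the units of the state.
- env.observe(): the state, without advancing time (a new reading comes with each control period).
- env.read_camera(name): name is "scene" or "top" or "wrist"; returns a dict with "color" (480x640x3 uint8, red, green, blue), "fx", "fy", "cx", "cy" (pixels), "dist" ([k1, k2, p1, p2, k3] as OpenCV has them; the pictures are not rectified), "rvec" (rotation vector, rad) and "tvec" (3), from world to camera coordinates, as OpenCV has them. Camera axes: x right, y down, z forward; pixel columns grow to the right and rows downward; lengths in m; the calibration is good to about 2 mm. A picture is of the moment at which its call begins. There is no depth.
- env.sign_off(): hands the job in, once; it reports no verdict.
The state is a dict: "time_s": time; "q": joint angles; "joint_velocities": joint speeds; "tau": joint torques, N m; "tcp_pos": TCP position; "tool_rot": TCP orientation; "force": force on the tool from outside, world axes, zero at the start; "moment": the same for the moment, N m; "opening": finger opening in m.
Only numpy, scipy, OpenCV 4.12 (cv2) and the standard library are available. Lean on these libraries where they do the work, as an engineer would, in place of code of your own. Each camera call takes 0.05 s, during which the arm holds its last target. There are 200 camera calls.

### The job

The blue-headed pipette lies in its low rest. Take it by the round steel buttons on both sides of its head, lift it clear, ease your grip so that it swings down between the fingers and hangs upright, tighten firmly again, and hang it by its collar in the empty blue holder, the collar flat on the fork between the lips and the post, then let go. Keep the pipette off the bench, and leave the white-headed pipette, the wash bottle, the forceps and the yellow cassettes where they are.

Things in the scene. Friction and masses are not known exactly. Their poses are not given: they have to be found in the camera images.
- pipette: Loose pipette with a blue head, 198 mm long, about 130 g. x runs along it from tip to head (up when hanging), y through its two steel buttons; origin on the axis at the underside of the black collar (disc 46 mm across, x = 0 to 6 mm). Head 26 mm (z) by 22 mm (y), x = 6 to 64 mm, push-button on top to 70 mm. Starts level, axis 46 mm above the bench, head towards the robot.
- wheels (a point): Grip point, midway between the pipette's two steel buttons, on its axis 44 mm from the collar's underside; axes as the pipette's. The buttons are flat-faced discs 12 mm across, 34 mm over both faces along y. A firm grip (30 N or more) carries the pipette about level; a light one (3 to 5 N) lets it swing about y yet still carries its weight, though it may slide down some mm.
- pipette_tip (a point): Tip of the pipette, 128 mm from the collar's underside. Below the collar the shaft is 18 mm square for 104 mm, then a clear cone to this tip. The centre of mass lies in the shaft, about 30 mm from the collar's underside.
- rest: Fixed low grey rest in which the pipette lies. Base 125 by 60 by 8 mm; two saddles 12 mm wide under the shaft, 16 and 90 mm from the collar towards the tip, cheeks up to 45 mm above the bench; head and collar overhang freely. Origin on the bench below the collar, x towards the head, z up.
- blue_holder: Fixed blue holder, empty at the start. Base 105 by 90 by 12 mm, an upright post, and at its top a horizontal fork with its mouth towards -x. Origin on the bench under the seat; z up.
- blue_holder_seat (a point): Centre of the fork's seat, level with its top faces, 170 mm above the bench; axes as blue_holder. Two tines 12 mm wide, 7 mm thick, from x = -38 mm to the post at x = +37 mm, 27 mm gap between them. Each has a lip at the mouth, 4 mm high, 5 mm long (x = -38 to -33 mm). The post stands 14 mm above the tines. The collar's underside rests on the tines.
- grey_holder: Fixed grey holder of the same shape and size, occupied. Origin on the bench under its seat.
- white_pipette: Identical pipette with a white head, hanging in the grey holder; to be left there. Origin at the underside of its collar, z up.
- wash_bottle: White wash bottle with a blue band, 72 mm across, 208 mm high, a bystander beyond the holders. Origin under its centre.
- cassette_a: Yellow tissue cassette, 42 by 30 by 8 mm, a bystander.
- cassette_b: Yellow tissue cassette, 42 by 30 by 8 mm, a bystander.
- forceps: Steel forceps, 140 mm long, a bystander.
Mind the look-alikes: they are no part of the job. Leave any orange or purple look-alike of the pipette alone.

How it is judged (in metres and radians):
On the way, in this order (a step that is already met when the one before it is completed fails the run):
1. the pipette is lifted out of the rest (distance of wheels from where it was at the start of the episode above 0.03 m and height (world z) of wheels above 0.07 m and contact force between the fingers and pipette above 1 N), for 0.1 s.
2. the pipette hangs upright (within 20 degrees) between the fingers away from the holder and is gripped firmly again (angle between pipette's own x axis and vertical below 0.35 rad and contact force between the fingers and pipette above 20 N and height (world z) of wheels above 0.18 m and horizontal distance between pipette and blue_holder_seat above 0.05 m), for 0.2 s.
At the end, for the whole second after the job is handed in: The blue-headed pipette hangs head up (within 3.4 degrees of vertical) at rest in the blue holder, its collar flat on the tines (height within 2.5 mm) and between lips and post (within 16 mm of the seat's centre along the fork, 8 mm across), released (x of pipette in the frame of blue_holder_seat between -0.016 and 0.016 m and y of pipette in the frame of blue_holder_seat between -0.008 and 0.008 m and z of pipette in the frame of blue_holder_seat between -0.003 and 0.0025 m and angle between pipette's own x axis and vertical below 0.06 rad and linear speed of pipette below 0.02 m/s); the robot touches nothing.
It fails at once if the blue-headed pipette touches the bench (height (world z) of pipette_tip below 0.005 m or height (world z) of pipette below 0.027 m or height (world z) of wheels below 0.02 m).
It fails at once if the white-headed pipette is shifted more than 15 mm (distance of white_pipette from where it was at the start of the episode above 0.015 m).
It fails at once if the wash bottle, the forceps or a cassette is shifted more than 20 mm (distance of any of wash_bottle, cassette_a, cassette_b, forceps from where it was at the start of the episode above 0.02 m).
It also fails if it takes over 51 s, if anything falls off the work surface, if the arm or the gripper's body presses on something with over 40 N, if the wrist force passes 120 N, or if a joint passes its speed limit or range.

## Working session

There is one attempt and no reset: what is moved stays moved. The work goes in short steps, Python scripts to look and compute and a shell command to move; the robot and the scene stay as the last step left them, time stands still between calls to the robot, and variables do not carry over. Pictures are saved under pics/ and viewed, about 8 in all and at most 12, crops included, and the job is handed in when it is done.

```bash
ls; mkdir -p pics; python3 - <<'E'
from plant import env
import cv2
for n in("scene","top"):
    d=env.read_camera(n); cv2.imwrite(f"pics/{n}0.png",d["color"][:,:,::-1]); print(n,d["fx"],d["rvec"],d["tvec"],d["dist"])
print(env.observe())
E
```

```text
pics
scene 527.9971885838152 [ 2.41268013  0.56208788 -0.22324494] [-0.48658827 -0.01796231  1.40126781] [-0.0939784  0.         0.         0.         0.       ]
top 562.2635767864566 [ 2.16667069 -2.11496138  0.18169741] [0.0781948  0.4950113  1.67462971] [-0.16598794  0.          0.          0.          0.        ]
{'time_s': 0.1, 'q': array([-6.61210040e+01,  1.83479889e+01,  8.97004086e+01,  9.50343286e-04,
        7.20430675e+01, -1.14750587e+00]), 'joint_velocities': array([-0.03945225,  0.02323646, -0.16254283, -0.00330773,  0.06396547,
        0.0466863 ]), 'tau': array([-5.34759965e-04, -4.13331878e+01, -2.32509667e+01,  7.27820140e-02,
        4.21549135e-02, -5.99067607e-05]), 'tcp_pos': array([ 0.24305323, -0.52060234,  0.21319751]), 'tool_rot': array([-89.99726488,   0.0914286 , -64.97378964]), 'force': array([0.09247079, 0.25823298, 0.34517762]), 'moment': array([ 0.0573889 , -0.01701541, -0.00522317]), 'opening': 0.09127596762412743}
```

View pics/scene0.png

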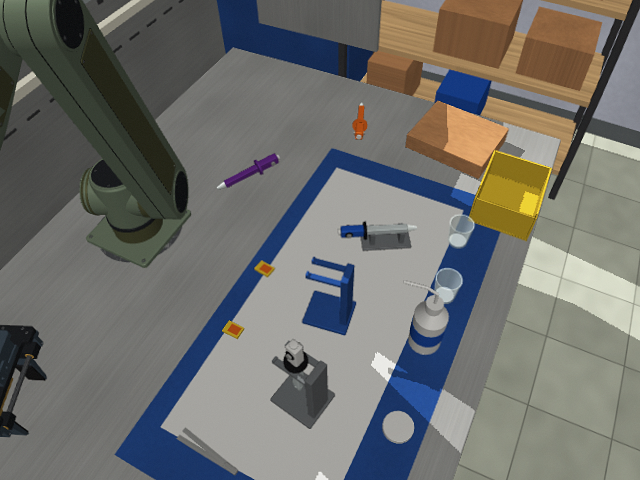

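View pics/top0.png

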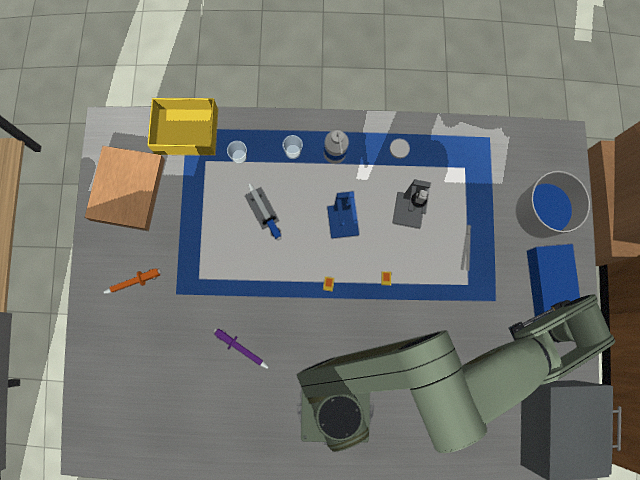

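Candidates for the pipette (top pixel / scene pixel):
- blue head in the grey rest: (265,212) / (375,230)
- white head in the grey holder: (420,195) / (295,355)
- orange: (132,280) / (360,120)
- purple: (240,347) / (250,170)

I choose the blue-headed one in the rest. The blue holder is at top (343,215).

```bash
cat > h.py <<'E'
import numpy as np, cv2
from plant import env
from scipy.spatial.transform import Rotation as Ro
def cam(n):
    d=env.read_camera(n); d["K"]=np.array([[d["fx"],0,d["cx"]],[0,d["fy"],d["cy"]],[0,0,1.]]); return d
def ray(d,p):
    u=cv2.undistortPoints(np.array([[p]],float),d["K"],np.array(d["dist"]))[0,0]
    R=cv2.Rodrigues(np.array(d["rvec"],float))[0]
    return -R.T@np.array(d["tvec"]),R.T@np.array([u[0],u[1],1.])
def onz(d,p,z):
    o,v=ray(d,p); return o+v*(z-o[2])/v[2]
def proj(d,P):
    return cv2.projectPoints(np.atleast_2d(np.array(P,float)),np.array(d["rvec"],float),np.array(d["tvec"],float),d["K"],np.array(d["dist"]))[0][:,0]
def tri(d1,p1,d2,p2):
    o1,v1=ray(d1,p1);o2,v2=ray(d2,p2)
    s=np.linalg.lstsq(np.c_[v1,-v2],o2-o1,rcond=None)[0]
    a,b=o1+s[0]*v1,o2+s[1]*v2; return (a+b)/2,np.linalg.norm(a-b)
def mask(img,lo,hi):
    return cv2.inRange(cv2.cvtColor(img,cv2.COLOR_RGB2HSV),lo,hi)
def blobs(m,mn=30):
    n,l,s,c=cv2.connectedComponentsWithStats(m); return [(s[i].tolist(),c[i].round(1).tolist()) for i in range(1,n) if s[i][4]>=mn]
def tool():
    s=env.observe(); return s,Ro.from_euler("xyz",s["tool_rot"],degrees=True).as_matrix()
E
python3 - <<'E'
from h import *
t=cam("top");s=cam("scene")
for d,n in((t,"top"),(s,"scene")):
    print(n,[b for b in blobs(mask(d["color"],(100,120,50),(125,255,255)))])
a=cv2.resize(t["color"][175:255,230:370],None,fx=5,fy=5,interpolation=2)
b=cv2.resize(s["color"][200:340,290:430],None,fx=4,fy=4,interpolation=2)
b=cv2.resize(b,(700,400+0)) if 0 else b[:560]
c=np.zeros((600,800,3),np.uint8); 
a=cv2.resize(a,(420,240)); c[:240,:420]=a; b=cv2.resize(b,(380,380)); c[:380,420:]=b
cv2.imwrite("pics/crop1.png",c[:380,:,::-1])
print(onz(t,(274,230),.046),onz(t,(250,185),.046),onz(t,(343,215),.17))
E
```

```text
top [([176, 129, 320, 172, 17322], [348.6, 210.8]), ([533, 184, 39, 46, 1339], [552.1, 205.5]), ([328, 192, 31, 46, 1084], [343.1, 216.2]), ([267, 219, 14, 20, 133], [273.4, 228.4]), ([527, 244, 53, 73, 2786], [552.2, 275.9])]
scene [([217, 0, 122, 75, 4373], [273.1, 37.9]), ([346, 45, 27, 36, 662], [356.7, 61.9]), ([435, 70, 56, 45, 1649], [463.5, 91.5]), ([115, 149, 360, 331, 12055], [248.6, 325.2]), ([341, 225, 23, 12, 233], [352.6, 230.3]), ([344, 224, 156, 256, 10366], [423.2, 369.6]), ([303, 257, 53, 78, 2305], [331.5, 300.6])]
[0.52636711 0.19787687 0.046     ] [0.66617123 0.27715418 0.046     ] [ 0.55187846 -0.00363986  0.17      ]
```

View pics/crop1.png

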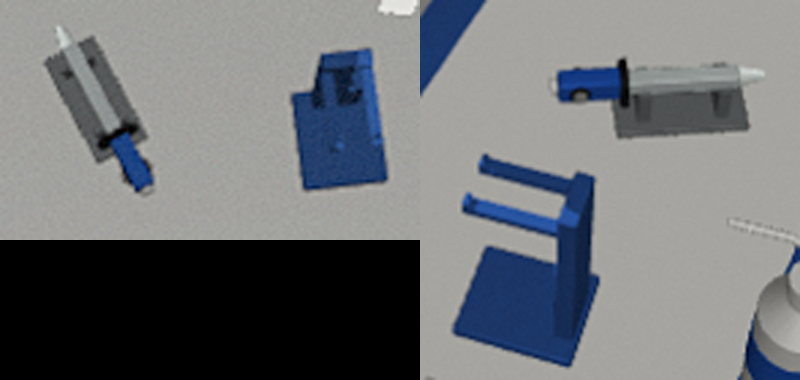

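The crop shows the blue head with a steel button and black collar in the grey rest, so the choice holds. The holder's post is on the far side and its fork mouth faces the robot. Next come coarse positions and the approach.

```bash
python3 - <<'E'
from h import *
t=cam("top");s=cam("scene")
tip=onz(t,(250.7,186),.046);end=onz(t,(279.5,238),.046)
print("tip,end,len",tip,end,np.linalg.norm(tip-end))
print("head tri",tri(t,(273.4,228.4),s,(352.6,230.3)))
ax=(end-tip)/np.linalg.norm(end-tip);yaw=np.degrees(np.arctan2(ax[1],ax[0]));print("axis yaw",yaw)
w=end-ax*.026; print("wheels",w)
st,R=tool(); print(R.round(3))
# jaw x axis perpendicular to axis: choices
for ty in(yaw+90,yaw-90):
    G=Ro.from_euler("xyz",[-90,0,ty],degrees=True).as_matrix()
    print("yaw",ty,"rotvec tool",Ro.from_matrix(R.T@G).as_rotvec(degrees=True).round(1))
print("tool shift to wheels z .2",(R.T@(np.array([w[0],w[1],.2])-st["tcp_pos"])).round(4))
d=cam("wrist"); print(proj(d,[st["tcp_pos"],st["tcp_pos"]-[0,0,.1]]))
# camera position in tool frame
print("cam in tool",R.T@(ray(d,(320,240))[0]-st["tcp_pos"]),R.T@ray(d,(320,240))[1])
E
```

```text
tip,end,len [0.66302299 0.27484255 0.046     ] [0.50206145 0.18031596 0.046     ] 0.1866651945493746
head tri (array([0.53193665, 0.20051875, 0.04858488]), np.float64(0.0027290605855733066))
axis yaw -149.5759036397419
wheels [0.52448127 0.19348226 0.046     ]
[[ 0.423 -0.     0.906]
 [-0.906  0.001  0.423]
 [-0.001 -1.     0.   ]]
yaw -59.57590363974191 rotvec tool [-0.  -5.4 -0. ]
yaw -239.5759036397419 rotvec tool [  0.  174.6  -0. ]
tool shift to wheels z .2 [-0.5283  0.014   0.5571]
[[312.80349057 304.29905809]
 [313.52377892 236.68855946]]
cam in tool [ 0.00079952 -0.1710903   0.08394024] [ 0.01241769  0.95299185 -0.30314146]
```

```bash
python3 -m pendant '[{"dx":-0.04,"dy":-0.05,"dz":0.04},{"dx":-0.08,"dy":-0.07,"dz":0.08},{"dx":-0.12,"dy":-0.07,"dz":0.12},{"dx":-0.16,"dy":-0.07,"dz":0.16},{"dx":-0.2,"dy":-0.07,"dz":0.2}]' 0
python3 -m pendant '[{"dx":-0.04,"dz":0.04},{"dx":-0.08,"dz":0.08},{"dx":-0.12,"dz":0.12},{"dx":-0.16,"dz":0.16},{"dx":-0.2,"dz":0.2}]'
python3 -m pendant '[{"dx":-0.04,"dz":0.04},{"dx":-0.08,"dz":0.09,"ry":-2},{"dx":-0.12,"dz":0.13,"ry":-5},{"dx":-0.12,"dy":0.05,"dz":0.13,"ry":-5},{"dx":-0.12,"dy":0.1,"dz":0.13,"ry":-5}]'
python3 - <<'E'
from h import *
st,R=tool();print(st["q"].round(1),st["tcp_pos"],st["tool_rot"])
d=cam("wrist");cv2.imwrite("pics/w1.png",d["color"][:,:,::-1])
print(proj(d,[.524,.193,.046]))
m=mask(d["color"],(100,120,50),(125,255,255));print(blobs(m,150))
E
```

```text
[-66.1  18.3  89.7  -0.   72.   -1.1] [ 0.24322219 -0.52094583  0.21375665] [-8.99998745e+01  1.78300770e-02 -6.49735043e+01]
[[-333.22531346 -439.80975673]]
[([133, 0, 248, 99, 12324], [282.7, 32.5]), ([428, 0, 212, 316, 47899], [553.6, 158.5])]invalid input
invalid input
invalid input
```

View pics/w1.png

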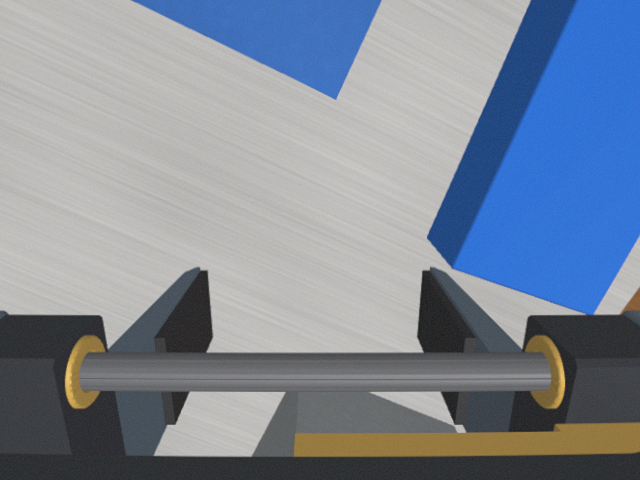

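The moves were refused as invalid, so this picture only shows the start pose. The rows probably need all six keys.

```bash
python3 -m pendant '[{"dx":-0.04,"dy":-0.05,"dz":0.04,"rx":0,"ry":0,"rz":0},{"dx":-0.08,"dy":-0.07,"dz":0.08,"rx":0,"ry":0,"rz":0},{"dx":-0.12,"dy":-0.07,"dz":0.12,"rx":0,"ry":0,"rz":0},{"dx":-0.16,"dy":-0.07,"dz":0.16,"rx":0,"ry":0,"rz":0},{"dx":-0.2,"dy":-0.07,"dz":0.2,"rx":0,"ry":0,"rz":0}]' 0
```

```text
time_s: 1.02
tcp_pos: [0.3402, -0.2534, 0.2843]
tool_rot: [-90.0, -0.1, -65.0]
force: [1.6, -0.0, -0.1]
opening: 0.0912
```

```bash
python3 -m pendant '[{"dx":-0.04,"dy":0,"dz":0.04,"rx":0,"ry":0,"rz":0},{"dx":-0.08,"dy":0,"dz":0.08,"rx":0,"ry":0,"rz":0},{"dx":-0.12,"dy":0,"dz":0.12,"rx":0,"ry":0,"rz":0},{"dx":-0.16,"dy":0,"dz":0.16,"rx":0,"ry":0,"rz":0},{"dx":-0.2,"dy":0,"dz":0.2,"rx":0,"ry":0,"rz":0}]' 0
python3 -m pendant '[{"dx":-0.04,"dy":0,"dz":0.04,"rx":0,"ry":0,"rz":0},{"dx":-0.08,"dy":0,"dz":0.09,"rx":0,"ry":-2,"rz":0},{"dx":-0.12,"dy":0,"dz":0.13,"rx":0,"ry":-5,"rz":0},{"dx":-0.12,"dy":0.05,"dz":0.13,"rx":0,"ry":-5,"rz":0},{"dx":-0.12,"dy":0.1,"dz":0.13,"rx":0,"ry":-5,"rz":0}]' 0
python3 - <<'E'
from h import *
st,R=tool();print(st["q"].round(1),st["tcp_pos"],st["tool_rot"])
d=cam("wrist");cv2.imwrite("pics/w2.png",d["color"][:,:,::-1])
print(proj(d,[.524,.193,.046]))
m=mask(d["color"],(100,120,50),(125,255,255));print(blobs(m,150))
E
```

```text
time_s: 1.65
tcp_pos: [0.4369, 0.0125, 0.2842]
tool_rot: [-90.0, -0.0, -65.0]
force: [0.7, -0.9, 0.6]
opening: 0.0912
time_s: 2.28
tcp_pos: [0.5039, 0.1755, 0.1829]
tool_rot: [-89.9, -0.0, -59.9]
force: [0.1, 1.1, 0.4]
opening: 0.0908
[18.  15.8 97.9 -0.  66.1 77.8] [0.50390326 0.17545109 0.1829115 ] [-8.99125923e+01 -2.94896019e-02 -5.98696023e+01]
[[306.43951628 187.20443855]]
[([0, 0, 44, 121, 2670], [14.1, 40.1]), ([290, 132, 33, 83, 2510], [306.1, 173.0]), ([473, 175, 167, 141, 12790], [550.3, 246.0]), ([0, 197, 171, 124, 8401], [76.1, 262.5]), ([206, 306, 97, 47, 2235], [241.5, 336.8]), ([283, 392, 178, 41, 3159], [372.2, 413.9])]
```

View pics/w2.png

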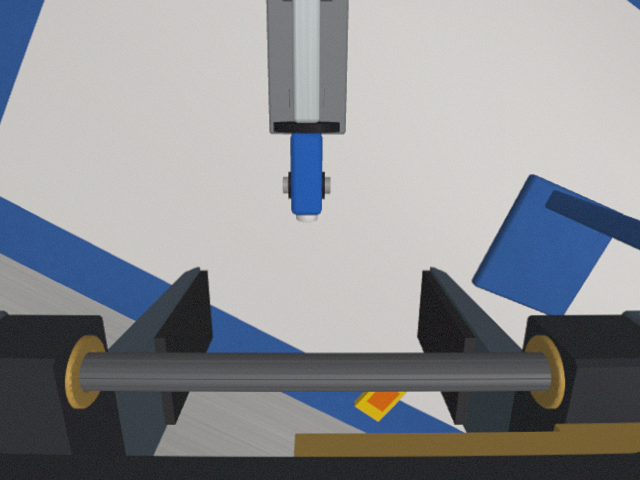

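The picture shows the head centred, its buttons at (286,185) and (327,185), the collar at (307,127) and the shaft at (307,10). The jaw is well aligned.

```bash
python3 - <<'E'
from h import *
st,R=tool();d=cam("wrist")
w=onz(d,(306.3,185),.046);c=onz(d,(307,127),.046+.02*0);s=onz(d,(306.8,20),.055);cap=onz(d,(307,214),.046)
l,r=onz(d,(283,185),.046),onz(d,(330,185),.046)
print(w,"btn width",np.linalg.norm(l-r),"axis yaw",np.degrees(np.arctan2(*(w-s)[1::-1])),"w-c",np.linalg.norm(w-c),np.linalg.norm(w-cap))
print("tool shift",(R.T@(w-[0,0,.019]-st["tcp_pos"])).round(4))
E
```

```text
[0.51986033 0.19184655 0.046     ] btn width 0.0331401571753832 axis yaw -150.4874812997199 w-c 0.03982436731634906 0.021140557582225987
tool shift [-0.005   0.1485  0.0292]
```

```bash
python3 -m pendant '[{"dx":-0.005,"dy":0.04,"dz":0.029,"rx":0,"ry":0,"rz":0},{"dx":-0.005,"dy":0.08,"dz":0.029,"rx":0,"ry":0,"rz":0},{"dx":-0.005,"dy":0.12,"dz":0.029,"rx":0,"ry":0,"rz":0},{"dx":-0.005,"dy":0.1485,"dz":0.029,"rx":0,"ry":0,"rz":0},{"dx":-0.005,"dy":0.1485,"dz":0.029,"rx":0,"ry":0,"rz":0}]' 0
python3 - <<'E'
from h import *
st,R=tool();print(st["tcp_pos"],st["tool_rot"],st["force"])
print("resid",(R.T@(np.array([.5199,.1918,.027])-st["tcp_pos"])).round(4))
E
```

```text
time_s: 3.0
tcp_pos: [0.5262, 0.193, 0.0354]
tool_rot: [-90.1, 0.0, -60.0]
force: [0.4, -0.1, 0.2]
opening: 0.0915
[0.52620383 0.19298671 0.03542951] [-9.00949093e+01  1.45256718e-02 -5.99970737e+01] [ 0.38382893 -0.07220565  0.24216608]
resid [-0.0021  0.0084 -0.006 ]
```

```bash
python3 -m pendant '[{"dx":-0.0015,"dy":0.0085,"dz":-0.004,"rx":0,"ry":0,"rz":0},{"dx":-0.0015,"dy":0.0085,"dz":-0.004,"rx":0,"ry":0,"rz":0},{"dx":-0.0015,"dy":0.0085,"dz":-0.004,"rx":0,"ry":0,"rz":0}]' 0
python3 - <<'E'
from h import *
d=cam("wrist");st,R=tool();print(st["tcp_pos"])
g=st["tcp_pos"]+[0,0,.019]
z=R[:,2];x=R[:,0]
print(proj(d,[g,g-.02*z,g+.017*x,g-.017*x,g+.044*z]).round(1).tolist())
cv2.imwrite("pics/w3.png",d["color"][:,:,::-1])
E
```

```text
time_s: 3.38
tcp_pos: [0.5225, 0.1927, 0.028]
tool_rot: [-89.9, -0.0, -60.0]
force: [-0.6, -0.2, 0.1]
opening: 0.0913
[0.52253024 0.19269224 0.02787155]
[[312.6, 325.3], [312.7, 368.9], [355.6, 325.3], [269.7, 325.3], [312.5, 217.6]]
```

View pics/w3.png

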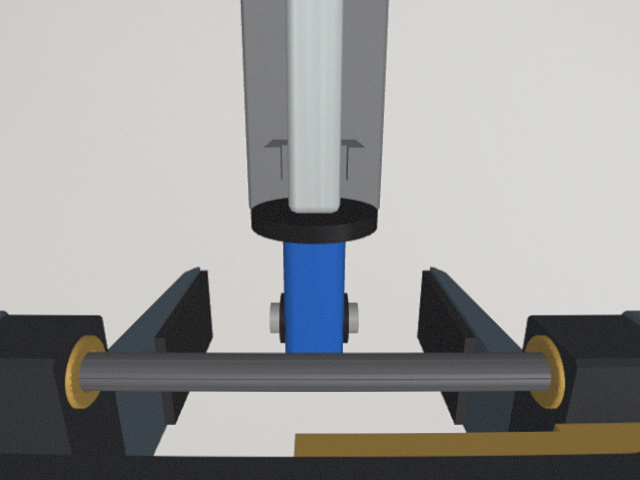

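The buttons appear at (274,318) and (353,318), centred between the pads, against a predicted row of 325. That is about 3 mm along +z. I'll shift, close and lift.

```bash
python3 -m pendant '[{"dx":0.0005,"dy":0.001,"dz":0.003,"rx":0,"ry":0,"rz":0},{"dx":0.0005,"dy":0.001,"dz":0.003,"rx":0,"ry":0,"rz":0}]' 0
python3 -m pendant '[{"dx":0,"dy":0,"dz":0,"rx":0,"ry":0,"rz":0},{"dx":0,"dy":0,"dz":0,"rx":0,"ry":0,"rz":0},{"dx":0,"dy":0,"dz":0,"rx":0,"ry":0,"rz":0},{"dx":0,"dy":0,"dz":0,"rx":0,"ry":0,"rz":0},{"dx":0,"dy":0,"dz":0,"rx":0,"ry":0,"rz":0}]' 1
python3 -m pendant '[{"dx":0,"dy":0,"dz":0,"rx":0,"ry":0,"rz":0},{"dx":0,"dy":0,"dz":0,"rx":0,"ry":0,"rz":0},{"dx":0,"dy":0,"dz":0,"rx":0,"ry":0,"rz":0}]' 1
```

```text
time_s: 3.68
tcp_pos: [0.5252, 0.1937, 0.026]
tool_rot: [-90.0, -0.0, -60.0]
force: [-0.4, -0.3, -0.3]
opening: 0.0908
time_s: 4.3
tcp_pos: [0.5248, 0.1936, 0.0259]
tool_rot: [-90.0, -0.0, -60.0]
force: [-0.0, -0.3, 0.1]
opening: 0.0441
time_s: 4.68
tcp_pos: [0.5248, 0.1936, 0.0259]
tool_rot: [-90.0, -0.0, -60.0]
force: [-0.7, 0.8, 0.4]
opening: 0.0335
```

```bash
python3 -m pendant '[{"dx":0,"dy":-0.01,"dz":0,"rx":0,"ry":0,"rz":0},{"dx":0,"dy":-0.03,"dz":0,"rx":0,"ry":0,"rz":0},{"dx":0,"dy":-0.06,"dz":0,"rx":0,"ry":0,"rz":0},{"dx":0,"dy":-0.09,"dz":0,"rx":0,"ry":0,"rz":0},{"dx":0,"dy":-0.12,"dz":0,"rx":0,"ry":0,"rz":0}]' 1
python3 -m pendant '[{"dx":0,"dy":-0.03,"dz":0,"rx":0,"ry":0,"rz":0},{"dx":0,"dy":-0.06,"dz":0,"rx":0,"ry":0,"rz":0},{"dx":0,"dy":-0.09,"dz":0,"rx":0,"ry":0,"rz":0},{"dx":0,"dy":-0.12,"dz":0,"rx":0,"ry":0,"rz":0},{"dx":0,"dy":-0.12,"dz":0,"rx":0,"ry":0,"rz":0}]' 1
python3 - <<'E'
from h import *
st,R=tool();print(st["tcp_pos"],st["force"],R.T@st["moment"],st["opening"])
d=cam("wrist");cv2.imwrite("pics/w4.png",d["color"][:,:,::-1])
E
```

```text
time_s: 5.3
tcp_pos: [0.5245, 0.1934, 0.1473]
tool_rot: [-90.0, -0.0, -60.0]
force: [-1.2, 0.4, -1.7]
opening: 0.0339
time_s: 5.92
tcp_pos: [0.5257, 0.1939, 0.2686]
tool_rot: [-89.7, -0.1, -60.0]
force: [0.4, -0.2, -1.2]
opening: 0.0333
[0.52572004 0.19387031 0.26856285] [ 0.38201589 -0.17414906 -1.22516996] [-0.16105549 -0.0094754  -0.01038167] 0.03329213407312401
```

View pics/w4.png

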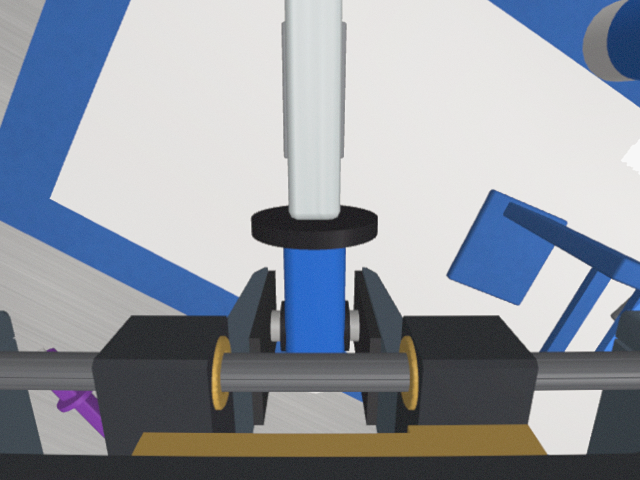

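The pipette is held level and clear, collar at (315,225), buttons at (276,325) and (353,325). Now I ease the grip in small steps and watch the opening and the blue head's blob.

```bash
cat > sw.py <<'E'
from h import *
st,R=tool();d=cam("wrist")
b=[x for x in blobs(mask(d["color"],(100,120,50),(125,255,255)),200) if abs(x[1][0]-315)<25]
print(" open %.4f"%st["opening"],"Mx %.3f"%(R.T@st["moment"])[0],"F",st["force"].round(1),b)
E
Z='{"dx":0,"dy":0,"dz":0,"rx":0,"ry":0,"rz":0}'
python3 sw.py
python3 -m pendant '[{"dx":0,"dy":0,"dz":0,"rx":0,"ry":0,"rz":0}]' 0.68 | grep op; python3 sw.py
python3 -m pendant '[{"dx":0,"dy":0,"dz":0,"rx":0,"ry":0,"rz":0}]' 0.66 | grep op; python3 sw.py
python3 -m pendant '[{"dx":0,"dy":0,"dz":0,"rx":0,"ry":0,"rz":0}]' 0.65 | grep op; python3 sw.py
python3 -m pendant '[{"dx":0,"dy":0,"dz":0,"rx":0,"ry":0,"rz":0}]' 0.645 | grep op; python3 sw.py
```

```text
open 0.0332 Mx -0.145 F [-0.2  0.1 -1.9] [([275, 248, 73, 105, 6296], [314.1, 301.0])]
opening: 0.0331
 open 0.0331 Mx -0.095 F [-0.2  0.  -1.6] [([275, 248, 75, 105, 6307], [314.1, 300.9])]
opening: 0.0333
 open 0.0333 Mx -0.098 F [-0.1 -0.2 -1.2] [([275, 248, 74, 105, 6306], [314.0, 300.9])]
opening: 0.0336
 open 0.0336 Mx -0.096 F [ 0.6 -0.3 -0.4] [([275, 248, 73, 105, 6302], [314.0, 301.0])]
opening: 0.034
 open 0.0340 Mx -0.105 F [ 0.   0.9 -1.9] [([275, 248, 73, 105, 6305], [314.0, 300.9])]
```

```bash
python3 -m pendant '[{"dx":0,"dy":0,"dz":0,"rx":0,"ry":0,"rz":0}]' 0.64 | grep op; python3 sw.py
python3 -m pendant '[{"dx":0,"dy":0,"dz":0,"rx":0,"ry":0,"rz":0}]' 0.637 | grep op; python3 sw.py
python3 -m pendant '[{"dx":0,"dy":0,"dz":0,"rx":0,"ry":0,"rz":0}]' 0.634 | grep op; python3 sw.py
```

```text
opening: 0.0337
 open 0.0337 Mx -0.049 F [-0.  -0.4 -1.4] [([275, 248, 73, 105, 6308], [314.1, 301.0])]
opening: 0.0334
 open 0.0334 Mx -0.079 F [ 0.2  0.4 -1.2] [([275, 248, 73, 105, 6304], [314.0, 300.9])]
opening: 0.0337
 open 0.0337 Mx -0.128 F [-0.5 -0.1 -0.7] [([275, 248, 73, 105, 6307], [314.1, 301.0])]
```

```bash
python3 -m pendant '[{"dx":0,"dy":0,"dz":0,"rx":0,"ry":0,"rz":0}]' 0.632 | grep op; python3 sw.py
python3 -m pendant '[{"dx":0,"dy":0,"dz":0,"rx":0,"ry":0,"rz":0}]' 0.630 | grep op; python3 sw.py
python3 -m pendant '[{"dx":0,"dy":0,"dz":0,"rx":0,"ry":0,"rz":0}]' 0.629 | grep op; python3 sw.py
```

```text
opening: 0.034
 open 0.0340 Mx -0.099 F [ 0.1 -0.  -1.2] [([274, 248, 74, 105, 6306], [314.0, 301.0])]
opening: 0.0337
 open 0.0337 Mx 0.014 F [ 0.3  0.1 -1.1] [([274, 228, 74, 125, 7295], [314.2, 292.0])]
opening: 0.0338
 open 0.0338 Mx -0.042 F [ 0.5 -0.6 -2.4] [([274, 257, 74, 96, 5001], [314.0, 304.4])]
```

It's swinging at 0.630. I'll hold there for a moment and then look.

```bash
python3 -m pendant '[{"dx":0,"dy":0,"dz":0,"rx":0,"ry":0,"rz":0},{"dx":0,"dy":0,"dz":0,"rx":0,"ry":0,"rz":0}]' 0.63 | grep op; python3 sw.py
python3 - <<'E'
from h import *
d=cam("wrist");s=cam("scene");st,R=tool()
p=proj(s,st["tcp_pos"])[0].astype(int);print(p)
x,y=p; a=s["color"][max(y-90,0):y+110,max(x-100,0):x+100]
c=np.zeros((400,800,3),np.uint8);c[:,:400]=cv2.resize(d["color"],(400,400));c[:,400:]=cv2.resize(a,(400,400))
cv2.imwrite("pics/c5.png",c[:,:,::-1])
E
```

```text
opening: 0.0335
 open 0.0335 Mx -0.035 F [ 0.8 -0.  -1.2] [([274, 287, 74, 66, 2253], [313.5, 314.7])]
[350 168]
```

View pics/c5.png

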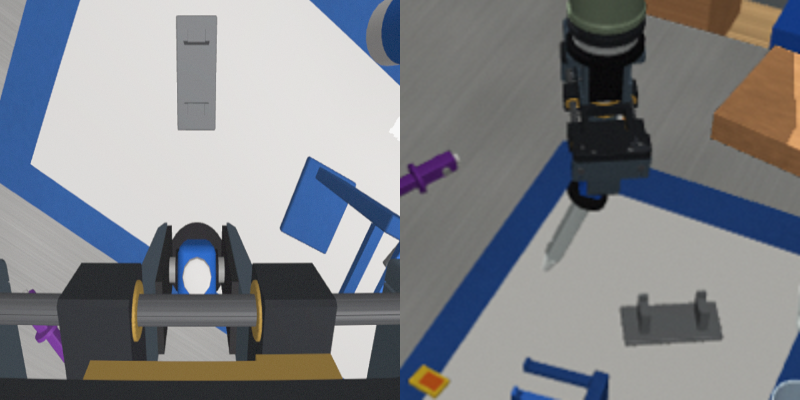

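The pipette has swung well down; crop tip at (547,265), collar at (587,195). I'll let it settle and then check it against vertical.

```bash
python3 -m pendant '[{"dx":0,"dy":0,"dz":0,"rx":0,"ry":0,"rz":0},{"dx":0,"dy":0,"dz":0,"rx":0,"ry":0,"rz":0},{"dx":0,"dy":0,"dz":0,"rx":0,"ry":0,"rz":0},{"dx":0,"dy":0,"dz":0,"rx":0,"ry":0,"rz":0}]' 0.63 | grep op; python3 sw.py
python3 - <<'E'
from h import *
s=cam("scene");t=cam("top");st,R=tool();g=st["tcp_pos"]+[0,0,.019]
print(g)
for a in(-20,0,20):
    u=np.cos(np.radians(a))*np.array([0,0,1])+np.sin(np.radians(a))*R[:,2]
    P=[g,g-.044*u,g-.148*u,g-.172*u]
    print(a,proj(s,P).round(1).tolist())
x,y=proj(s,g)[0].astype(int); x0,y0=x-70,y-40
print(x0,y0)
a=cv2.resize(s["color"][y0:y0+120,x0:x0+120],(600,600),interpolation=2)
cv2.imwrite("pics/c6.png",a[:,:,::-1])
E
```

```text
opening: 0.0337
 open 0.0337 Mx 0.036 F [ 0.5 -0.1 -2.3] [([274, 287, 74, 66, 2285], [313.5, 314.5])]
[0.52476923 0.19355229 0.28492123]
-20 [[350.6, 162.1], [357.0, 175.4], [370.6, 204.1], [373.5, 210.3]]
0 [[350.6, 162.1], [350.2, 176.6], [349.1, 207.9], [348.9, 214.5]]
20 [[350.6, 162.1], [343.4, 176.1], [327.7, 206.6], [324.4, 213.1]]
280 122
```

View pics/c6.png

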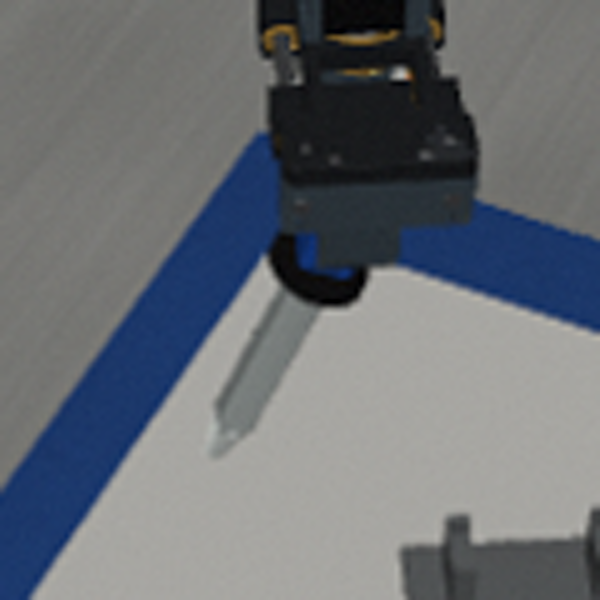

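The tip is at scene (323,213) and the collar at (344,176). That matches a 20° overshoot with no slide, and it has stopped there. I'll tighten and then tilt the tool +20° about its x to bring the pipette upright, measuring the holder meanwhile.

```bash
python3 -m pendant '[{"dx":0,"dy":0,"dz":0,"rx":0,"ry":0,"rz":0},{"dx":0,"dy":0,"dz":0,"rx":0,"ry":0,"rz":0}]' 1
python3 -m pendant '[{"dx":0,"dy":0,"dz":0,"rx":7,"ry":0,"rz":0},{"dx":0,"dy":0,"dz":0,"rx":14,"ry":0,"rz":0},{"dx":0,"dy":0,"dz":0,"rx":20,"ry":0,"rz":0},{"dx":0,"dy":0,"dz":0,"rx":20,"ry":0,"rz":0},{"dx":0,"dy":0,"dz":0,"rx":20,"ry":0,"rz":0}]' 1
python3 - <<'E'
from h import *
t=cam("top");s=cam("scene")
L1=onz(s,(313.6,258.2),.174);L2=onz(s,(307.3,274.1),.174);print("lips",L1,L2,np.linalg.norm(L1-L2))
B1=onz(t,(330,237.7),.012);B2=onz(t,(358.7,235.7),.012);print("base near edge",B1,B2,np.linalg.norm(B1-B2))
P1=onz(t,(336.7,193.3),.184);P2=onz(t,(354,191),.184);print("post",P1,P2,np.linalg.norm(P1-P2))
y,x=240,300
c=np.zeros((600,800,3),np.uint8)
c[:,:400]=cv2.resize(s["color"][250:340,295:355],(400,600),interpolation=2)
c[:400,400:]=cv2.resize(t["color"][185:245,315:375],(400,400),interpolation=2)
cv2.imwrite("pics/c7.png",c[:,:,::-1])
E
```

```text
time_s: 9.07
tcp_pos: [0.5248, 0.1936, 0.266]
tool_rot: [-90.0, -0.0, -60.0]
force: [0.7, 0.0, -2.3]
opening: 0.0334
time_s: 9.7
tcp_pos: [0.5254, 0.1938, 0.2665]
tool_rot: [-70.0, -0.0, -60.0]
force: [0.9, 0.4, -1.2]
opening: 0.0333
lips [0.52964584 0.00212529 0.174     ] [ 0.53643233 -0.0396242   0.174     ] 0.04229747468277886
base near edge [0.51266729 0.02529067 0.012     ] [ 0.52123161 -0.06396814  0.012     ] 0.08966874674338142
post [0.61128855 0.01595196 0.184     ] [ 0.61938465 -0.03314251  0.184     ] 0.04975754780471758
```

View pics/c7.png

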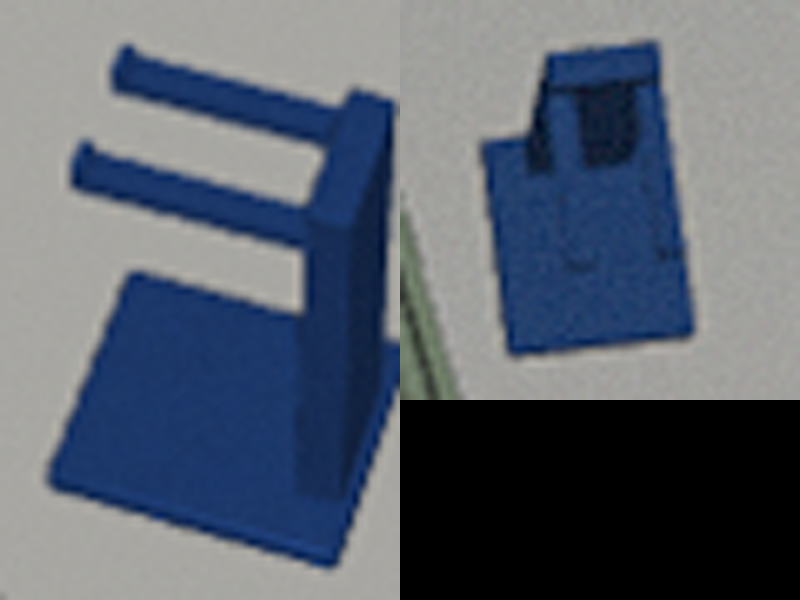

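The crops show lip tops at scene (313.8,256.9) and (307.5,271.8), the post's near top edge at top (337.2,197.8)–(353.3,196.3), and the base's near edge at top (331.5,238)–(359,235.5). That gives the seat from several features.

```bash
python3 - <<'E'
from h import *
t=cam("top");s=cam("scene")
def yaw(a,b): v=a-b; return np.degrees(np.arctan2(-v[0],v[1]))
a,b=onz(s,(313.75,256.9),.174),onz(s,(307.45,271.75),.174)
e,f=onz(t,(337.2,197.8),.184),onz(t,(353.3,196.3),.184)
g,h=onz(t,(331.5,238),.012),onz(t,(359,235.3),.012)
i,j=onz(t,(327.2,206),.012),onz(t,(331.5,238),.012) # left base edge
for n,p,q in(("lips",a,b),("postnear",e,f),("basenear",g,h)): print(n,((p+q)/2).round(4),"w",np.linalg.norm(p-q).round(4),"yaw",yaw(p,q).round(1))
print("left edge yaw",np.degrees(np.arctan2((i-j)[1],(i-j)[0])))
for Y in(7.,):
    X=np.array([np.cos(np.radians(Y)),np.sin(np.radians(Y)),0]);N=np.array([-X[1],X[0],0])
    print("seat from lips",(a+b)/2+.0355*X,"from post",(e+f)/2-.037*X)
    m=(e+f)/2; k=(a+b)/2; print("lip->post yaw",np.degrees(np.arctan2(*(m-k)[1::-1])),"len",np.linalg.norm((m-k)[:2]))
    print("y (holder) of base mid vs lips/post:",[(N@p).round(4) for p in((g+h)/2,(a+b)/2,(e+f)/2)])
# pipette tilt check numerically via predictions
st,R=tool();print(st["tcp_pos"],st["tool_rot"],st["q"].round(1))
E
```

```text
lips [ 0.5312 -0.0145  0.174 ] w 0.04 yaw 8.1
postnear [ 0.601  -0.0085  0.184 ] w 0.046 yaw 7.0
basenear [ 0.5172 -0.0221  0.012 ] w 0.0862 yaw 7.1
left edge yaw 8.504684015519361
seat from lips [ 0.56642501 -0.0101677   0.174     ] from post [ 0.56429849 -0.01297453  0.184     ]
lip->post yaw 4.934116181379429 len 0.0700928241762164
y (holder) of base mid vs lips/post: [np.float64(-0.085), np.float64(-0.0791), np.float64(-0.0816)]
[0.52552929 0.19398948 0.265907  ] [-7.00271778e+01 -6.36988654e-03 -5.99527322e+01] [ 16.3   5.5 101.8   5.8  53.4  73.6]
```

```bash
cat > go.py <<'E'
import sys
from h import *
# args: along-holder x offset, y offset, collar underside height above seat, [extra pipette tilt deg about tool x]
S=np.array([.565,-.012,.17]);Y=7.5
if len(sys.argv)>5: S=S+[float(v) for v in sys.argv[5].split(",")]
hx,hy,hz,tl=[float(v) for v in sys.argv[1:5]]
X=np.array([np.cos(np.radians(Y)),np.sin(np.radians(Y)),0]);N=np.array([-X[1],X[0],0])
st,R=tool()
G=Ro.from_euler("xyz",[-70+tl,0,Y-90],degrees=True).as_matrix()
T=S+hx*X+hy*N+[0,0,hz+.044]+.019*G[:,1]
print("shift",(R.T@(T-st["tcp_pos"])).round(4),"turn",Ro.from_matrix(R.T@G).as_rotvec(degrees=True).round(1))
E
python3 go.py -.11 0 .07 0; python3 go.py -.11 0 .02 0
```

```text
shift [ 0.1584 -0.0564 -0.1546] turn [ 0.  21.2 -7.7]
shift [ 0.1584 -0.0094 -0.1717] turn [ 0.  21.2 -7.7]
```

```bash
python3 -m pendant '[{"dx":0.01,"dy":-0.004,"dz":-0.01,"rx":0,"ry":4,"rz":-1.5},{"dx":0.03,"dy":-0.011,"dz":-0.03,"rx":0,"ry":8,"rz":-3},{"dx":0.055,"dy":-0.02,"dz":-0.055,"rx":0,"ry":12,"rz":-4.5},{"dx":0.08,"dy":-0.029,"dz":-0.08,"rx":0,"ry":17,"rz":-6},{"dx":0.1,"dy":-0.036,"dz":-0.1,"rx":0,"ry":21.2,"rz":-7.7}]' 1
python3 go.py -.11 0 .03 0
```

```text
time_s: 10.52
tcp_pos: [0.4828, 0.0527, 0.2656]
tool_rot: [-70.0, 0.0, -82.7]
force: [-0.6, -0.1, -1.7]
opening: 0.0336
shift [ 0.075   0.0268 -0.0418] turn [ 0.  -0.2  0.1]
```

```bash
python3 -m pendant '[{"dx":0.02,"dy":0.007,"dz":-0.011,"rx":0,"ry":0,"rz":0},{"dx":0.04,"dy":0.015,"dz":-0.022,"rx":0,"ry":0,"rz":0},{"dx":0.06,"dy":0.022,"dz":-0.033,"rx":0,"ry":0,"rz":0},{"dx":0.075,"dy":0.027,"dz":-0.042,"rx":0,"ry":0,"rz":0},{"dx":0.075,"dy":0.027,"dz":-0.042,"rx":0,"ry":0,"rz":0}]' 1
python3 - <<'E'
from h import *
d=cam("wrist");s=cam("scene");st,R=tool();g=st["tcp_pos"]-.019*R[:,1];print(st["tcp_pos"],st["tool_rot"],"g",g)
up=np.array([0,0,1.]);X=np.cross(R[:,0]*-1,up)*-1
for n,a in((n,a) for n in "sw" for a in(-5,0,5)):
    u=np.cos(np.radians(a))*up+np.sin(np.radians(a))*np.array([R[0,2],R[1,2],0])/np.hypot(R[0,2],R[1,2])
    print(n,a,proj(s if n=="s" else d,[g,g-.044*u,g-.148*u,g-.172*u]).round(1).tolist())
c=np.zeros((480,800,3),np.uint8)
x,y=proj(s,g)[0].astype(int);x0,y0=x-30,y-20;print("scene crop",x0,y0,"x4")
c[:,:400]=cv2.resize(s["color"][y0:y0+120,x0:x0+100],(400,480),interpolation=2)
c[:,400:]=d["color"][:,100:500]
cv2.imwrite("pics/c8.png",c[:,:,::-1])
E
```

```text
time_s: 11.15
tcp_pos: [0.4624, -0.0251, 0.2253]
tool_rot: [-70.1, 0.0, -82.6]
force: [0.5, 0.9, -1.9]
opening: 0.0335
[ 0.46320535 -0.02430234  0.22619652] [-6.99726151e+01  2.22020176e-02 -8.25479949e+01] g [ 0.45675429 -0.02515312  0.24404757]
s -5 [[274.2, 234.8], [277.8, 248.4], [285.4, 277.6], [287.0, 283.8]]
s 0 [[274.2, 234.8], [276.1, 248.0], [280.0, 276.2], [280.9, 282.2]]
s 5 [[274.2, 234.8], [274.4, 247.5], [274.7, 274.5], [274.8, 280.2]]
w -5 [[311.1, 324.8], [311.9, 303.1], [312.9, 275.6], [313.1, 271.7]]
w 0 [[311.1, 324.8], [311.9, 310.8], [312.9, 293.2], [313.1, 290.6]]
w 5 [[311.1, 324.8], [311.9, 318.6], [312.9, 310.9], [313.1, 309.8]]
scene crop 244 214 x4
```

View pics/c8.png

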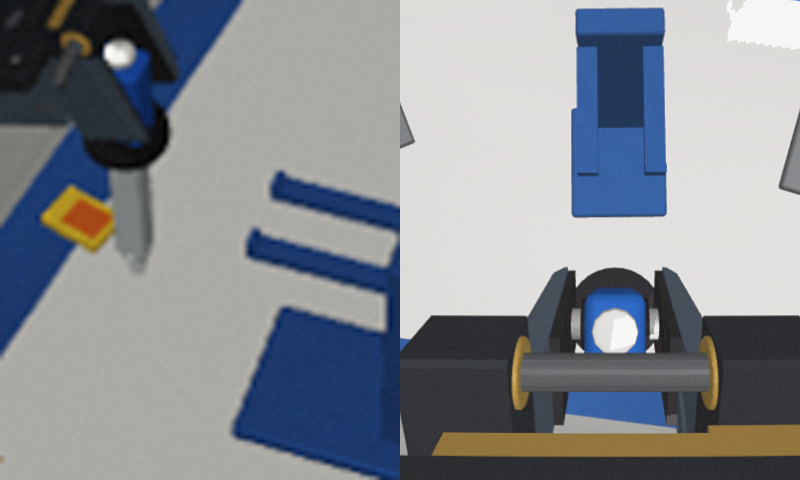

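The pipette hangs nearly upright, with tip at scene (278.5,281.5) and collar at (275.5,249), a tilt of about 2°. In the wrist view (column minus 300) the tine ends are at (278,174) and (366,172), the inner edges at 297 and 344, and the post's near edge at about row 40.

```bash
python3 - <<'E'
from h import *
d=cam("wrist");st,R=tool()
z=np.array([R[0,2],R[1,2],0]);z/=np.linalg.norm(z);x=R[:,0];g=st["tcp_pos"]-.019*R[:,1]
def f(p,h):
    q=onz(d,p,h)-g; return np.round([q@x*1e3,q@z*1e3],1)
print("lip ends",f((278,174),.174),f((366,172),.174))
print("tine inner near",f((297.5,168),.172),f((344,168),.172))
print("tine inner far",f((298,60),.17),f((343,60),.17))
print("post near",f((277,42),.184),f((364,38),.184))
print("buttons",f((273,324),.244),f((357.5,324),.244))
print("collar edges",f((273,310),.203),f((358,310),.203),"front",f((316,268),.206))
E
```

```text
lip ends [-19.8  74.5] [30.  75.6]
tine inner near [-8.9 78.3] [17.7 78.3]
tine inner far [ -8.8 142.8] [ 17.6 142.8]
post near [-19.9 146.6] [ 28.3 148.9]
buttons [-15.6   0.9] [17.9  0.9]
collar edges [-19.5   1.5] [22.2  1.5] front [ 1.6 22.1]
```

Moving to the mouth: 3 mm along tool x, 60 mm forward, 15 mm down, plus 1.5° of tilt.

```bash
python3 -m pendant '[{"dx":0.0008,"dy":0.007,"dz":0.010,"rx":0.4,"ry":0,"rz":0},{"dx":0.0016,"dy":0.014,"dz":0.02,"rx":0.8,"ry":0,"rz":0},{"dx":0.0024,"dy":0.021,"dz":0.031,"rx":1.2,"ry":0,"rz":0},{"dx":0.0033,"dy":0.0346,"dz":0.0513,"rx":1.5,"ry":0,"rz":0},{"dx":0.0033,"dy":0.0346,"dz":0.0513,"rx":1.5,"ry":0,"rz":0}]' 1
python3 - <<'E'
from h import *
d=cam("wrist");cv2.imwrite("pics/w9.png",d["color"][:,:,::-1])
im=d["color"]
hsv=cv2.cvtColor(im,cv2.COLOR_RGB2HSV)
m=mask(im,(100,110,40),(125,255,255))
for r in(20,60,100,140,180,200,220,300,312):
    e=np.flatnonzero(np.diff(np.r_[0,m[r,150:480]//255,0].astype(int)))+150
    print(r,e.tolist())
k=cv2.inRange(im,(0,0,0),(45,45,45))
for r in(285,295):
    e=np.flatnonzero(np.diff(k[r,150:480].astype(int)))+150; print("dark",r,e.tolist())
st,R=tool();print(st["tcp_pos"]-.019*R[:,1],st["tool_rot"],st["force"])
E
```

```text
time_s: 11.92
tcp_pos: [0.5238, -0.0197, 0.2101]
tool_rot: [-68.6, 0.0, -82.5]
force: [-0.9, -0.2, -1.6]
opening: 0.0333
20 [176, 284, 348, 480]
60 []
100 []
140 [271, 362]
180 [268, 364]
200 [268, 364]
220 [268, 365]
300 [285, 345]
312 [284, 301, 329, 346]
dark 285 [264, 265, 266, 268, 270, 274, 354, 358, 359, 363, 364, 365]
dark 295 [262, 263, 264, 267, 268, 275, 353, 361, 362, 366]
[ 0.51590813 -0.0206126   0.22778374] [-6.85948119e+01  3.19225917e-02 -8.24934039e+01] [-0.30301021  0.45042712 -0.73527864]
```

Tine outer edges are at 268 and 364 (middle 316) and the head at 285–345 (middle 315), so it is aligned. I'll advance 52 mm over the lips.

```bash
python3 -m pendant '[{"dx":0,"dy":0.004,"dz":0.010,"rx":0,"ry":0,"rz":0},{"dx":0,"dy":0.0085,"dz":0.022,"rx":0,"ry":0,"rz":0},{"dx":0,"dy":0.013,"dz":0.034,"rx":0,"ry":0,"rz":0},{"dx":0,"dy":0.0191,"dz":0.0484,"rx":0,"ry":0,"rz":0},{"dx":0,"dy":0.0191,"dz":0.0484,"rx":0,"ry":0,"rz":0}]' 1
python3 - <<'E'
from h import *
d=cam("wrist");s=cam("scene");st,R=tool();g=st["tcp_pos"]-.019*R[:,1];print(g,st["tool_rot"],st["force"])
c=np.zeros((480,800,3),np.uint8)
x,y=proj(s,g)[0].astype(int);x0,y0=x-30,y-20;print("scene crop",x0,y0,"x4")
c[:,:400]=cv2.resize(s["color"][y0:y0+120,x0:x0+100],(400,480),interpolation=2)
c[:,400:]=d["color"][:,100:500]
cv2.imwrite("pics/c9.png",c[:,:,::-1])
E
```

```text
time_s: 12.6
tcp_pos: [0.5754, -0.013, 0.2107]
tool_rot: [-68.5, 0.0, -82.5]
force: [0.0, -0.0, -1.3]
opening: 0.0334
[ 0.56701531 -0.01401894  0.22806947] [-6.85696339e+01  2.11028325e-02 -8.25174035e+01] [ 0.23582613  0.20318501 -1.05801957]
scene crop 295 234 x4
```

View pics/c9.png

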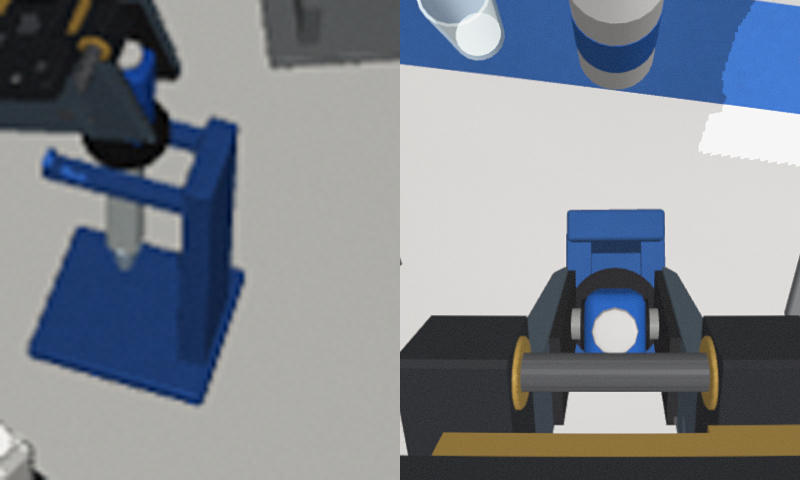

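The shaft is between the tines, with the post's near edge at wrist (315,240) and the collar front at (315,268). I'll check the collar-to-post gap, then lower.

```bash
python3 - <<'E'
from h import *
d=cam("wrist");st,R=tool()
z=np.array([R[0,2],R[1,2],0]);z/=np.linalg.norm(z);x=R[:,0];g=st["tcp_pos"]-.019*R[:,1]
f=lambda p,h:np.round([(onz(d,p,h)-g)@v*1e3 for v in(x,z)],1)
print("post",f((268,241),.184),f((364,240),.184),"collar front",f((316,268),.190),"btn",f((271,324),.228),f((359,324),.228))
print("gap edges at post",f((292,250),.17),f((342,250),.17))
E
python3 -m pendant '[{"dx":0,"dy":0.0037,"dz":-0.0015,"rx":0,"ry":0,"rz":0},{"dx":0,"dy":0.0074,"dz":-0.0029,"rx":0,"ry":0,"rz":0},{"dx":0,"dy":0.0102,"dz":-0.004,"rx":0,"ry":0,"rz":0},{"dx":0,"dy":0.0102,"dz":-0.004,"rx":0,"ry":0,"rz":0}]' 1
```

```text
post [-22.8  36.9] [25.5 37.5] collar front [ 1.3 23.4] btn [-16.6   1.2] [18.2  1.2]
gap edges at post [-11.5  33. ] [15.3 33. ]
time_s: 13.25
tcp_pos: [0.5738, -0.0132, 0.1994]
tool_rot: [-68.5, 0.0, -82.5]
force: [-0.2, -1.1, -2.2]
opening: 0.0334
```

```bash
python3 -m pendant '[{"dx":0.0005,"dy":0.0014,"dz":-0.0005,"rx":0,"ry":0,"rz":0},{"dx":0.001,"dy":0.0014,"dz":-0.0005,"rx":0,"ry":0,"rz":0}]' 1 | grep -E "tcp|force"
python3 -m pendant '[{"dx":0,"dy":0.0009,"dz":-0.0004,"rx":0,"ry":0,"rz":0},{"dx":0,"dy":0.0009,"dz":-0.0004,"rx":0,"ry":0,"rz":0}]' 1 | grep -E "tcp|force"
python3 -m pendant '[{"dx":0,"dy":0.0009,"dz":-0.0004,"rx":0,"ry":0,"rz":0},{"dx":0,"dy":0.0009,"dz":-0.0004,"rx":0,"ry":0,"rz":0}]' 1 | grep -E "tcp|force"
```

```text
tcp_pos: [0.5743, -0.0142, 0.1983]
force: [0.2, -0.2, -0.6]
tcp_pos: [0.5742, -0.0142, 0.1973]
force: [-0.6, -0.1, -1.4]
tcp_pos: [0.5745, -0.0142, 0.1971]
force: [-2.6, -0.6, 2.3]
```

Contact: Fz rose to +2.3 N with the collar at about 0.171 m. I'll ease first so it settles flat, then open.

```bash
python3 -m pendant '[{"dx":0,"dy":0,"dz":0,"rx":0,"ry":0,"rz":0},{"dx":0,"dy":0,"dz":0,"rx":0,"ry":0,"rz":0},{"dx":0,"dy":0,"dz":0,"rx":0,"ry":0,"rz":0}]' 0.63 | grep -E "force|open"
python3 -m pendant '[{"dx":0,"dy":0,"dz":0,"rx":0,"ry":0,"rz":0},{"dx":0,"dy":0,"dz":0,"rx":0,"ry":0,"rz":0},{"dx":0,"dy":0,"dz":0,"rx":0,"ry":0,"rz":0}]' 0.62 | grep -E "force|open"
python3 -m pendant '[{"dx":0,"dy":0,"dz":0,"rx":0,"ry":0,"rz":0},{"dx":0,"dy":0,"dz":0,"rx":0,"ry":0,"rz":0},{"dx":0,"dy":0,"dz":0,"rx":0,"ry":0,"rz":0},{"dx":0,"dy":0,"dz":0,"rx":0,"ry":0,"rz":0},{"dx":0,"dy":0,"dz":0,"rx":0,"ry":0,"rz":0}]' 0.3 | grep -E "force|open"
```

```text
force: [-2.7, 0.1, 6.1]
opening: 0.0334
force: [-0.3, -0.0, 0.8]
opening: 0.0347
force: [-0.1, -0.3, -1.1]
opening: 0.0639
```

```bash
python3 -m pendant '[{"dx":0,"dy":-0.02,"dz":0,"rx":0,"ry":0,"rz":0},{"dx":0,"dy":-0.045,"dz":0,"rx":0,"ry":0,"rz":0},{"dx":0,"dy":-0.08,"dz":0,"rx":0,"ry":0,"rz":0},{"dx":0,"dy":-0.12,"dz":0,"rx":0,"ry":0,"rz":0},{"dx":0,"dy":-0.15,"dz":-0.03,"rx":0,"ry":0,"rz":0}]' 0.3
python3 -m pendant '[{"dx":0,"dy":0,"dz":-0.04,"rx":0,"ry":0,"rz":0},{"dx":0,"dy":0,"dz":-0.08,"rx":0,"ry":0,"rz":0},{"dx":0,"dy":0,"dz":-0.08,"rx":0,"ry":0,"rz":0},{"dx":0,"dy":0,"dz":-0.08,"rx":0,"ry":0,"rz":0}]' 0.3
python3 - <<'E'
from h import *
d=cam("wrist");s=cam("scene");t=cam("top");st,R=tool();print(st["tcp_pos"],st["force"])
S=np.array([.567,-.013,.17])
for n,c in(("s",s),("w",d)): print(n,proj(c,[S+[0,0,h] for h in(-.128,0,.006,.064,.07)]).round(1).tolist())
c=np.zeros((480,800,3),np.uint8)
x,y=proj(s,S)[0].astype(int);x0,y0=x-50,y-50;print("scene crop",x0,y0,"x4")
c[:,:400]=cv2.resize(s["color"][y0:y0+120,x0:x0+100],(400,480),interpolation=2)
x,y=proj(d,S)[0].astype(int);x1=int(np.clip(x-200,0,240));print("wrist crop x",x1)
c[:,400:]=d["color"][:,x1:x1+400]
cv2.imwrite("pics/c10.png",c[:,:,::-1])
E
```

```text
time_s: 16.0
tcp_pos: [0.4931, -0.0251, 0.3275]
tool_rot: [-68.3, -0.1, -82.5]
force: [-0.5, 0.1, 0.1]
opening: 0.0639
time_s: 16.5
tcp_pos: [0.4192, -0.0348, 0.2965]
tool_rot: [-68.4, -0.0, -82.5]
force: [0.9, -0.2, 0.6]
opening: 0.0642
[ 0.41937906 -0.03464989  0.296167  ] [-0.28530234  0.23796265  0.71266833]
s [[326.9, 303.2], [326.4, 271.0], [326.3, 269.3], [326.0, 252.5], [326.0, 250.7]]
w [[311.7, 142.4], [310.5, 92.7], [310.5, 89.4], [309.6, 50.0], [309.5, 45.0]]
scene crop 276 220 x4
wrist crop x 110
```

The viewer limit is reached, so I verify numerically with masks.

```bash
python3 - <<'E'
from h import *
s=cam("scene");d=cam("wrist")
for n,c,(x0,y0,x1,y1) in(("scene",s,(300,235,350,310)),("wrist",d,(240,0,390,180))):
    a=c["color"][y0:y1,x0:x1].copy()
    for nm,m in(("dark",cv2.inRange(a,(0,0,0),(48,48,48))),("blue",mask(a,(100,110,40),(125,255,255))),("greywhite",mask(a,(0,0,120),(179,45,255)))):
        print(n,nm,[([b[0][0]+x0,b[0][1]+y0]+b[0][2:],[b[1][0]+x0,b[1][1]+y0]) for b in blobs(m,12)])
a=s["color"]
for r in range(278,306,3):   # shaft columns: low saturation between blues
    print(r,["%d,%d,%d"%tuple(a[r,x]) for x in range(316,338,2)])
E
```

```text
scene dark [([316, 260, 21, 20, 184], [325.8, 272.2])]
scene blue [([312, 249, 22, 26, 278], [324.5, 262.5]), ([306, 264, 44, 46, 998], [332.3, 291.7])]
scene greywhite [([300, 235, 50, 75, 1973], [319.5, 261.6]), ([334, 271, 10, 10, 61], [338.8, 275.4]), ([331, 285, 10, 12, 94], [335.4, 290.8])]
wrist dark [([333, 49, 2, 8, 13], [333.5, 52.2]), ([285, 63, 60, 57, 1387], [314.7, 98.0])]
wrist blue [([276, 15, 79, 165, 8926], [314.2, 104.8])]
wrist greywhite [([240, 0, 150, 180, 14921], [314.7, 80.7]), ([302, 32, 26, 27, 519], [314.6, 44.7]), ([289, 54, 5, 15, 68], [291.0, 61.1]), ([336, 54, 5, 15, 69], [338.0, 61.2]), ([323, 120, 2, 20, 21], [323.4, 129.2]), ([312, 141, 6, 3, 14], [314.4, 142.0])]
278 ['26,56,108', '25,48,94', '14,15,19', '11,9,9', '13,12,13', '14,13,13', '13,12,13', '14,12,11', '10,14,23', '149,151,152', '177,173,167']
281 ['124,128,136', '57,72,101', '26,49,91', '25,50,98', '25,53,104', '27,54,101', '27,57,112', '30,59,112', '28,56,108', '29,56,109', '25,55,108']
284 ['171,171,166', '172,171,166', '173,173,168', '120,123,121', '115,121,121', '99,107,115', '72,83,10
[... 454 characters left out ...]
,126', '122,128,126', '122,127,126', '88,92,91', '177,176,171', '172,172,166', '173,171,167']
296 ['29,57,108', '28,58,109', '26,54,109', '100,105,110', '121,127,126', '122,128,126', '124,129,128', '90,96,94', '21,51,107', '28,54,102', '90,101,123']
299 ['29,58,108', '25,54,106', '29,57,110', '80,93,115', '129,134,132', '121,126,124', '124,128,125', '64,80,111', '26,54,108', '28,55,106', '29,57,109']
302 ['28,56,106', '28,57,105', '29,57,107', '28,55,106', '54,74,108', '90,103,117', '78,93,108', '29,56,106', '29,58,111', '31,57,108', '30,57,107']
305 ['29,55,105', '28,57,106', '27,57,107', '30,56,106', '27,56,106', '46,69,108', '32,57,106', '29,58,108', '28,56,107', '28,55,106', '29,56,109']
```

```bash
python3 -c "
from plant import env
print(env.sign_off())"
```

```text
the job is handed in; nothing more can be done
None
```

The blue-headed pipette hangs in the blue holder, released, and the job was handed in at about 17 s. I gripped it by its buttons and lifted it clear. At the light grip it swung down but stopped about 20° past vertical, so I re-tightened firmly at that angle. A tool tilt of about 21.5° took out the rest. I then slid it over the lips, lowered it until the collar touched the tines, eased the grip, let go and backed off.

**Last checks, from image masks because the viewer limit was reached:**
- **Upright:** the cap, collar and tip appear within about 2 px of where a vertical pipette at the seat should, in both the scene and wrist views. I read the tilt as about 1–2°, within the 3.4° allowed.
- **Position:** the pipette stands about 2 mm along the fork and 1 mm across from my estimate of the seat's centre. The calibration is good to about 2 mm.
- **Height:** contact came with the collar at about 171 mm, against 170 mm for the seat. After release I only checked the height in those images.
- **Robot clear:** the force reading is near zero and the gripper stands clear of the holder.

**Not confirmed or off plan:**
- I did not measure the bystanders again after the job. I saw no contact with them.
- The post-only and lips-only estimates of the holder disagreed by about 3 mm across, and the close wrist view settled it.
- The first set of moves was refused for missing keys, and nothing moved then.

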